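# Open the push-and-turn safety cap of a leaning flux bottle

### The job

Open the brown flux bottle that leans in the grey stand: push its white safety cap down into the bottle against the spring, keep it pressed while you turn it anticlockwise past its locking teeth, about a sixth of a turn, then lift the cap off. Set it down gently in the round steel dish, flat with its open side down, and leave everything else in its place.

Things in the scene. Friction and masses are not known exactly. Their poses are not given: they have to be found in the camera images.
- cap_center (a point): White ribbed safety cap, 60 mm across, 40 mm high, 100 g, flat closed top with raised arrows, open below; hold it round its side. This point is its centre, 20 mm below its top. z runs along its axis out through the top, 30 degrees off vertical on the bottle. Locked till pressed 7.5 mm or more into the bottle (9 is right, hard stop at 12). Bottle shoulder: 19 mm below the cap's rim.
- bottle_mouth (a point): Centre of the brown bottle's neck top, hidden in the cap: the locked cap's centre is 3 mm below it on the axis. z: out of the mouth; y: parallel to the cap's y while locked. Pressed, the cap turns anticlockwise seen from its top (+z): 43 degrees frees it, 65 is mid, fixed stop near 87. Clockwise is blocked at once. Let up there it rises 4 mm above its locked height; 50 mm of lift along z clears.
- stand: Grey sheet-metal stand fixed to the bench, base plate 170 x 110 mm, origin under it on the bench, z up. The bottle (72 mm across, 142 mm long with neck) is strapped in it, cannot move or turn, and leans 30 degrees towards the stand's -x, roughly at the robot. The locked cap's centre is at x -20, y 0, z 154 mm in this frame.
- dish_floor (a point): Round open steel dish standing loose on the bench, 148 mm across at its rim, flat floor 116 mm across, 15 mm high, 0.4 kg. This point is the centre of its inner floor, 3 mm above the bench; z up. A cap standing flat in it has its centre 20 mm above this point.
- pump (a joint): Spring dish in the bottle's mouth, pushed in by the cap (m): 0 with the cap off or unlocked and let up, about 0.004 under the locked cap, 0.013 with the cap pressed 9 mm, 0.016 at the hard stop. It pushes back 5 N locked, about 10 N at 9 mm.
- solvent_bottle: Bystander: plain white solvent bottle, 62 mm across and 128 mm high, standing upright on the bench. Origin at the centre of its underside.
- brush: Bystander: black antistatic brush, 158 mm long, lying. Origin at the centre of its underside.
- strap: Bystander: wrist band with buckle, 60 x 74 x 18 mm, lying. Origin at the centre of its underside.
- bin_a: Bystander: black open parts bin, 100 x 68 x 38 mm. Origin at the centre of its underside.
- bin_b: Bystander: black open parts bin, 100 x 68 x 38 mm. Origin at the centre of its underside.
- speaker_a: Bystander: black loudspeaker driver, 78 x 78 x 45 mm. Origin at the centre of its underside.
- driver: Bystander: small screwdriver with a yellow handle, 148 mm long, lying. Origin at the centre of its underside.

How it is judged:
By the outcome, as a careful person would: the job done as asked, in the order asked, and still so for the second after the job is handed in, with the robot touching nothing.
It also fails if it takes over 51 s, if anything falls off the work surface, if the arm or the gripper's body presses on something with over 40 N, if the wrist force passes 120 N, or if a joint passes its speed limit or range.

### The arm

A 7-joint arm with a two-finger parallel gripper is mounted at the origin on a cart in front of the work surface, level with it; the furniture and walls round the work are solid. World frame = base frame: x ahead of the robot, y to its left, z up, the work surface at z = 0. Lengths are in m, angles in rad, forces in N, time in s.
With the tool pointing down it reaches from about 0.4 to 0.9 m from the base axis. Payload 5.5 kg.
Tool frame: the origin (TCP) lies midway between the tips of the shut fingers; the grasp point (between the pads) lies 19 mm behind it (manip.grip_depth is the distance from the TCP to the grasp point, in m); z points along the fingers, y is the line along which they close (so a half turn about z gives the same grasp; the last joint's range is limited). The gripper opens to 92 mm and grips with 3 to 60 N. Pads are 19 mm wide; open, the fingers measure 130 mm over their backs; the gripper's body (75 mm by 190 mm) begins 47 mm behind the grasp point.
Start: joints at [-1.084, 0.501, -0.427, 1.55, 0.221, 1.138, -0.21], TCP at [0.144, 0.634, 0.227] pointing down, gripper open.
Joint ranges: [-2.88, 2.88], [-0.31, 2.03], [-1.54, 1.56], [0.2, 2.42], [-1.41, 4.55], [0.19, 2.02], [-2.57, 2.57]. Speed limits (rad/s): [2.57, 2.57, 3.14, 3.14, 3.14, 3.14, 3.14].

### API

Orientations are given as a unit quaternion [x, y, z, w].
In Python, from bench import manip, effector, viewer gives the robot as it stands. Calls block until the motion is done:
- manip.move_pose(position, orientation): joint-space move of the TCP to a pose.
- manip.servo_line(position, ori=None, vel=0.15): straight line of the TCP; ori=None keeps the orientation; vel is the mean speed in m/s.
- manip.movej(angles): joint-space move.
- effector.open_jaws() and effector.close(f_grip=None): open the fingers fully, or close them until they stop; f_grip is the grip in N (None keeps the last).
- manip.sleep(seconds).
- manip.solve_ik(position, orientation): joint angles nearest the present ones, or None.
- viewer.get_image(name): name is "scene" or "top"; returns the picture (400x640x3 uint8, red, green, blue); there is no depth.
- viewer.get_calibration(name): a dict with "vfov" (degrees; the focal length in pixels is half the picture's height over the tangent of half this angle, whatever the lens; pixels are square), "cx", "cy" (the principal point, pixels), "eye" and "attitude" of the camera in the world. Camera axes: x right, y down, z forward; pixel columns grow to the right and rows downward; lengths in m; the calibration is good to about 2 mm. A picture is of the moment at which its call begins. get_calibration takes no time and is no camera call.
A pose or a line that the arm cannot do raises manip.PlanningError and nothing moves.
- manip.hand_in(): hands the job in; it is judged then, once.
Readings, each from a call of its own:
- manip.current_clock(): time.
- manip.current_q(): joint angles.
- manip.current_joint_velocities(): joint speeds.
- manip.current_tau(): joint torques, N m.
- manip.current_tool_pos(): TCP position.
- manip.current_tcp_rot(): TCP orientation.
- manip.current_force(): force on the tool from outside, world axes, zero at the start.
- manip.current_wrist_torque(): the same for the moment, N m.
- manip.current_finger_gap(): finger opening in m.
- manip.current_gripper_force(): force on a finger pad.
Only numpy, scipy, OpenCV 4.12 (cv2) and the standard library are available. Lean on these libraries where they do the work, as an engineer would, in place of code of your own. Each camera call takes 0.05 s, during which the arm holds its last target. There are 200 camera calls.

## Working session

There is one attempt and no reset: what is moved stays moved. The work goes in short steps, each a Python script; the robot and the scene stay as the last script left them, time stands still between calls to the robot, and variables do not carry over. Pictures are saved under pics/ and viewed, at most 10 in all, crops included, and the job is handed in when it is done.

```bash
ls; mkdir -p pics
python3 - <<'E'
from bench import manip, effector, viewer
import cv2
for n in ("scene","top"):
    im=viewer.get_image(n); cv2.imwrite(f"pics/{n}0.png",im[:,:,::-1]); print(n,viewer.get_calibration(n))
print(manip.current_clock(),manip.current_tool_pos(),manip.current_tcp_rot(),manip.grip_depth)
E
```

```text
pics
scene {'vfov': 52.39721122840281, 'cx': 318.9364860768415, 'cy': 200.86241178550125, 'eye': array([ 0.14153859, -0.64363871,  0.89252229]), 'attitude': array([ 0.88384991, -0.30844043,  0.125671  , -0.32845188])}
top {'vfov': 53.610643316434896, 'cx': 320.0784303678681, 'cy': 198.6665613434419, 'eye': array([ 0.47955501, -0.10132684,  1.40803209]), 'attitude': array([-0.70522651,  0.70761698, -0.03147474,  0.03071027])}
0.1 [0.14413839 0.63316981 0.22578719] [ 1.11630997e-01  9.93749344e-01 -8.61709689e-04 -1.37658301e-04] 0.0188
```

View pics/scene0.png

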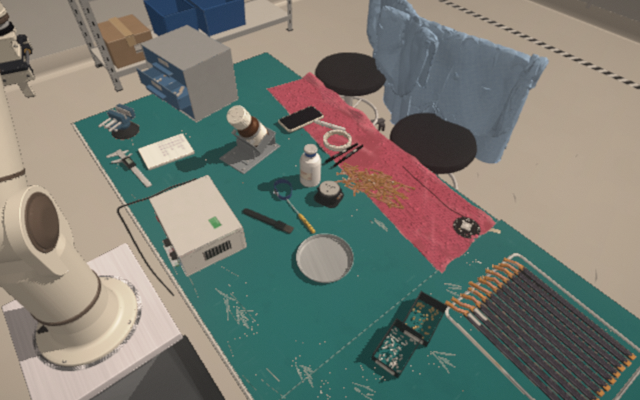

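View pics/top0.png

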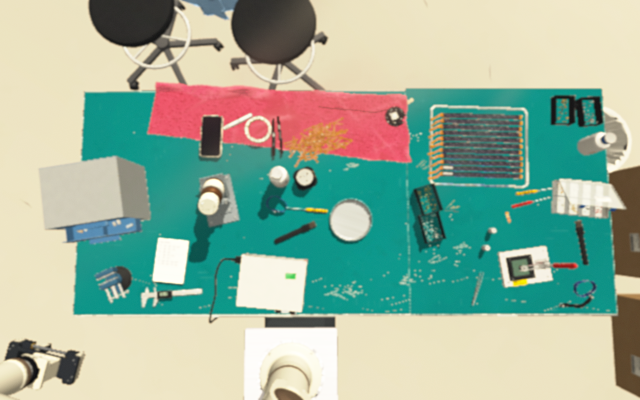

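```bash
cat > h.py <<'E'
import numpy as np, cv2
from scipy.spatial.transform import Rotation as R
from bench import manip, effector, viewer
def ray(n,u,v):
    c=viewer.get_calibration(n); f=200/np.tan(np.radians(c["vfov"]/2))
    d=R.from_quat(c["attitude"]).apply([(u-c["cx"])/f,(v-c["cy"])/f,1]); return np.array(c["eye"]),d/np.linalg.norm(d)
def proj(n,p):
    c=viewer.get_calibration(n); f=200/np.tan(np.radians(c["vfov"]/2))
    q=R.from_quat(c["attitude"]).inv().apply(np.atleast_2d(p)-c["eye"]); return q[:,:2]/q[:,2:]*f+[c["cx"],c["cy"]]
def tri(a,b):
    (e1,d1),(e2,d2)=ray("scene",*a),ray("top",*b)
    s=np.linalg.lstsq(np.c_[d1,-d2],e2-e1,rcond=None)[0]
    p,q=e1+s[0]*d1,e2+s[1]*d2; return (p+q)/2,np.linalg.norm(p-q)
def onz(n,u,v,z):
    e,d=ray(n,u,v); return e+d*(z-e[2])/d[2]
E
python3 - <<'E'
from h import *
s=cv2.imread("pics/scene0.png");t=cv2.imread("pics/top0.png")
def crop(i,x,y,w,h,k): return cv2.resize(i[y:y+h,x:x+w],None,fx=k,fy=k,interpolation=cv2.INTER_CUBIC)
cv2.imwrite("pics/c1.png",np.hstack([crop(s,215,95,66,100,6),crop(t,185,160,66,100,6)]))
print(tri((324,258),(350,221)),proj("top",manip.current_tool_pos()),proj("scene",[0,0,0]),proj("top",[0,0,0]),tri((237,113),(207,200)))
E
```

```text
(array([ 0.52603603, -0.21041355,  0.00709875]), np.float64(0.00626501345763912)) [[ 66.68084405 350.62513114]] [[ 87.92337858 318.43811223]] [[290.68990239 373.76761411]] (array([0.58294314, 0.25650624, 0.16119479]), np.float64(0.008119652321485165))
```

View pics/c1.png

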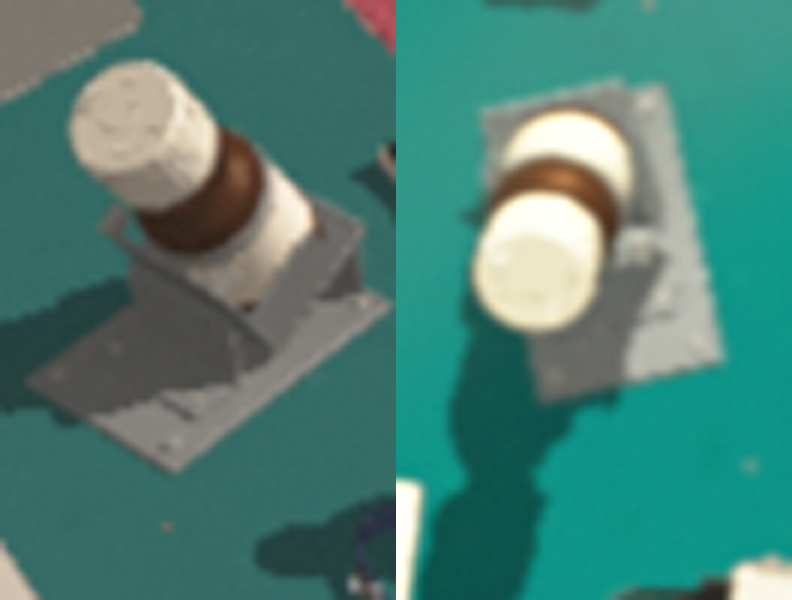

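```bash
cat > fit.py <<'E'
from h import *
from scipy.optimize import least_squares
a=np.radians(30); ax=np.array([-np.sin(a),0,np.cos(a)])
top=np.array([-.02,0,.154])+.02*ax
def W(p,q): return R.from_euler("z",p[2]).apply(q)+[p[0],p[1],0]
def main():
    sc=lambda x,y:(215+x/6,95+y/6); tc=lambda x,y:(185+(x-396)/6,160+y/6)
    t=.002; C={k:(sx*.085,sy*.055,t) for k,(sx,sy) in dict(fl=(1,1),nl=(-1,1),nr=(-1,-1),fr=(1,-1)).items()}
    C["top"]=top
    obs=[("top","fl",tc(482,108)),("top","nl",tc(540,403)),("top","nr",tc(725,360)),("top","fr",tc(660,85)),
     ("scene","nl",sc(25,380)),("scene","nr",sc(178,473)),("scene","fr",sc(393,303)),("scene","top",sc(126,117)),("top","top",tc(538,268))]
    f=lambda p:np.array([proj(n,W(p,C[k]))[0]-o for n,k,o in obs]).ravel()
    s=least_squares(f,[.62,.25,0]); print(s.x,np.round(s.fun.reshape(-1,2),1).tolist())
    print("cap top fit",W(s.x,top)," tri",tri(obs[7][2],obs[8][2]),"axis yaw",np.degrees(s.x[2]))
    p=s.x; th=np.linspace(0,2*np.pi,40); e1=np.cross(ax,[0,1,0]);ring=lambda h:top-h*ax+.03*(np.cos(th)[:,None]*e1+np.sin(th)[:,None]*[0,1,0])
    out=[]
    for n,x,y in (("scene",215,95),("top",185,160)):
        im=cv2.imread(f"pics/{n}0.png")[y:y+100,x:x+66]; im=cv2.resize(im,None,fx=6,fy=6,interpolation=cv2.INTER_CUBIC)
        for L in (ring(0),ring(.04),np.array([C[k] for k in("fl","nl","nr","fr")])):
            q=(proj(n,W(p,L))-[x,y]+.5)*6; cv2.polylines(im,[q.astype(int)],True,(0,0,255),1)
        out.append(im)
    cv2.imwrite("pics/c2.png",np.hstack(out))
    # dish ring and white-ish cap fits
    out=[]
    for n,x,y in (("scene",285,220),("top",318,188)):
        im=cv2.resize(cv2.imread(f"pics/{n}0.png")[y:y+70,x:x+80] if 1 else 0,None,fx=5,fy=5,interpolation=cv2.INTER_CUBIC); 
        D=np.array([.526,-.210,0])
        for r,h in((.074,.015),(.058,.003)):
            q=(proj(n,D+np.c_[r*np.cos(th),r*np.sin(th),0*th+h])-[x,y]+.5)*5; cv2.polylines(im,[q.astype(int)],True,(0,0,255),1)
        out.append(im)
    cv2.imwrite("pics/c3.png",np.hstack(out))
    A=cv2.imread("pics/c2.png");B=cv2.imread("pics/c3.png");
    cv2.imwrite("pics/c3.png",B)
if __name__=="__main__": main()
E
python3 fit.py
```

```text
[0.60110569 0.25391738 0.22843176] [[0.6, 2.2], [0.7, -0.7], [0.2, -0.6], [1.0, -1.0], [-0.4, -0.2], [-1.2, -0.2], [-0.3, -0.2], [0.4, -1.4], [-0.3, -0.3]]
cap top fit [0.571885   0.24712387 0.17132051]  tri (array([0.57085724, 0.24773489, 0.16634426]), np.float64(0.0010209883243345462)) axis yaw 13.088175705059031
```

View pics/c2.png

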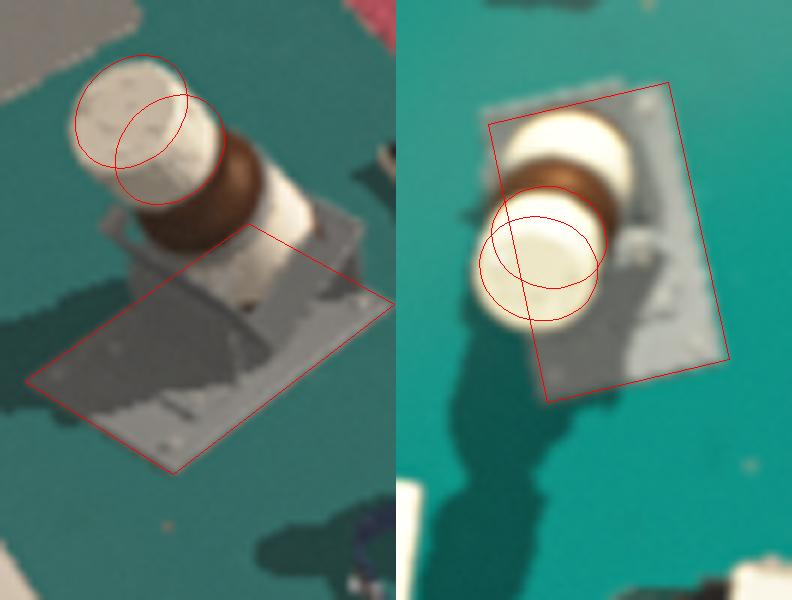

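View pics/c3.png

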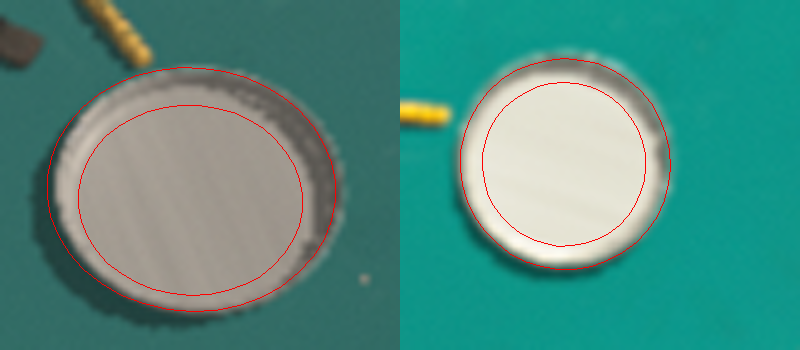

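```bash
sed -i 's/("top","fl",tc(482,108)),//; s/tc(538,268))\]/tc(539,274))]/; s/obs\[7\]/obs[6]/;s/obs\[8\]/obs[7]/' fit.py
sed -i 's/.ravel()$/*0+0).ravel() if 0 else (np.array([proj(n,W(p,C[k]))[0]-o for n,k,o in obs])*np.array([2 if k=="top" else 1 for n,k,o in obs])[:,None]).ravel()/; s/f=lambda p:np.array/f=lambda p:(np.array/' fit.py
python3 fit.py
python3 - <<'E'
from h import *
# cap silhouettes: horizontal/vertical extents are hard; check dish floor by mask centroid
for n,(x,y,w,h) in dict(scene=(285,220,80,75),top=(325,192,52,60)).items():
    im=cv2.imread(f"pics/{n}0.png")[y:y+h,x:x+w]; s=cv2.cvtColor(im,cv2.COLOR_BGR2HSV)[:,:,1]
    m=((s<60)).astype(np.uint8); k,l,st,c=cv2.connectedComponentsWithStats(m); i=1+np.argmax(st[1:,4])
    cs=max(cv2.findContours((l==i).astype(np.uint8),0,2)[0],key=cv2.contourArea); e=cv2.fitEllipse(cv2.convexHull(cs)); u=np.array(e[0])+[x,y]; print(n,e,u,onz(n,*u,.012))
E
```

```text
[0.59838243 0.25263291 0.2421271 ] [[1.4, 0.2], [0.9, -0.2], [1.0, -0.4], [-0.9, 0.7], [-1.3, 0.4], [-0.8, 0.0], [-0.2, -1.6], [0.1, -0.9]]
cap top fit [0.56925752 0.24543986 0.17132051]  tri (array([0.56863676, 0.24596216, 0.1683583 ]), np.float64(0.0014538635761823977)) axis yaw 13.872860848879881
scene ((39.321189880371094, 37.6375732421875), (49.30916213989258, 57.92912673950195), 92.92472076416016) [324.32118988 257.63757324] [ 0.52787122 -0.21417965  0.012     ]
top ((25.2093448638916, 27.995243072509766), (41.536216735839844, 41.859596252441406), 179.48764038085938) [350.20934486 219.99524307] [ 0.52687347 -0.20896951  0.012     ]
```

```bash
cat >> h.py <<'E'
YAW=np.radians(13.7); AX=R.from_euler("z",YAW).apply([-.5,0,np.sqrt(.75)])
CAP=np.array([.569,.2455,.170])-.02*AX; DISH=np.array([.5275,-.2115,.003]); OFF=.009  # TCP below cap centre
def tool(phi,ax=AX):
    y0=R.from_euler("z",YAW).apply([0,1,0]); z=-ax; x=np.cross(y0,z)
    return R.from_rotvec(ax*np.radians(phi))*R.from_matrix(np.c_[x,y0,z])
def tcp(c,ax=AX): return c-OFF*ax
Z=np.array([0,0,1.])
E
python3 - <<'E'
from h import *
for phi in range(-180,180,20):
    r=[]
    for c,a,p in ((CAP+.08*AX,AX,phi),(CAP,AX,phi),(CAP-.01*AX,AX,phi+65),(CAP+.12*AX,AX,phi+65)):
        q=manip.solve_ik(tcp(c,a),tool(p,a).as_quat()); r.append(None if q is None else np.round(q,2).tolist())
    if all(r): print(phi,r[1],r[2])
for p in range(-180,180,30):
    y=manip.solve_ik(tcp(DISH+.02*Z,Z),tool(p,Z).as_quat()); print(p,y is not None and np.round(y,2))
E
```

```text
-180 [-1.11, 0.39, 0.69, 2.16, -0.57, 0.19, -1.32] [-0.54, 0.34, 0.02, 2.14, 0.72, 0.21, -1.4]
-160 [-1.11, 0.39, 0.69, 2.16, -0.57, 0.19, -0.97] [-0.54, 0.34, 0.02, 2.14, 0.72, 0.21, -1.05]
-140 [-1.11, 0.39, 0.69, 2.16, -0.57, 0.19, -0.62] [-0.34, 0.35, -0.21, 2.13, 0.94, 0.26, -0.89]
-120 [-1.11, 0.39, 0.69, 2.16, -0.57, 0.19, -0.27] [-0.56, 0.34, 0.04, 2.14, 0.7, 0.2, -0.33]
-100 [-0.65, 0.32, 0.14, 2.15, 0.53, 0.2, -0.96] [-0.51, 0.34, -0.01, 2.14, 0.76, 0.21, -0.04]
-80 [-0.6, 0.32, 0.09, 2.15, 0.59, 0.21, -0.67] [-0.47, 0.35, -0.07, 2.13, 0.82, 0.23, 0.26]
-60 [-0.56, 0.32, 0.04, 2.14, 0.66, 0.22, -0.38] [-0.42, 0.35, -0.13, 2.13, 0.87, 0.24, 0.56]
-40 [-0.51, 0.32, -0.01, 2.14, 0.71, 0.23, -0.08] [-0.38, 0.35, -0.17, 2.13, 0.91, 0.25, 0.88]
-20 [-0.47, 0.32, -0.07, 2.14, 0.77, 0.24, 0.22] [-0.32, 0.35, -0.23, 2.13, 0.96, 0.27, 1.19]
0 [-0.42, 0.32, -0.13, 2.14, 0.82, 0.25, 0.53] [-0.27, 0.36, -0.29, 2.13, 1.01, 0.28, 1.5]
20 [-0.38, 0.33, -0.17, 2.14, 0.86, 0.26, 0.84] [-0.22, 0.37, -0.35, 2.13, 1.05, 0.3, 1.81]
40 [-0.33, 0.33, -0.23, 2.14, 0.91, 0.28, 1.15] [-0.16, 0.38, -0
[... 462 characters left out ...]
, 0.9, 2.16, -1.08, 0.27, -0.42]
160 [-1.28, 0.46, 0.91, 2.16, -0.98, 0.27, -1.3] [-1.26, 0.49, 0.9, 2.16, -1.08, 0.27, -0.07]
-180 [-0.38  0.91  1.    1.92 -0.99  0.91 -0.19]
-150 [-0.35  0.87  0.95  1.92 -0.94  0.88  0.29]
-120 [-0.27  0.79  0.81  1.92 -0.81  0.79  0.72]
-90 [-0.05  0.68  0.5   1.91 -0.5   0.68  0.99]
-60 [ 0.14  0.63  0.25  1.91 -0.25  0.63  1.31]
-30 [ 0.27  0.62  0.08  1.9  -0.08  0.62  1.68]
0 [ 0.31  0.62  0.03  1.9  -0.03  0.62  2.17]
30 [ 1.11  0.96 -1.09  1.87  1.03  1.01  1.88]
60 [-0.52  1.23  1.35  1.93 -1.32  1.25 -2.1 ]
90 [-0.45  1.01  1.12  1.93 -1.11  1.01 -1.69]
120 [-0.18  0.73  0.68  1.92 -0.68  0.73 -1.48]
150 [-0.02  0.67  0.46  1.91 -0.46  0.67 -1.14]
```

Run:
```python
from h import *
q=tool(20).as_quat()
manip.servo_line(np.array([.144,.6331,.42]),vel=.25)
manip.move_pose(tcp(CAP+.2*AX),q)
print(manip.current_clock(),np.round(manip.current_q(),2))
manip.move_pose(tcp(CAP+.07*AX),q)
print(manip.current_clock(),np.round(manip.current_q(),3),manip.current_tool_pos()-tcp(CAP+.07*AX),manip.current_force(),manip.current_finger_gap())
s,t=[cv2.resize(viewer.get_image(n)[y:y+100,x:x+66,::-1],None,fx=6,fy=6,interpolation=cv2.INTER_CUBIC) for n,x,y in(("scene",205,80),("top",185,160))]
cv2.imwrite("pics/c4.png",np.hstack([s,t]))
```

```text
2.9667 [-0.52 -0.12 -0.08  2.16  0.29  0.62  1.36]
3.55 [-0.515  0.161 -0.041  2.172  0.494  0.346  1.178] [-1.72555819e-04  5.66768437e-04 -5.01168441e-05] [0.05713191 0.14794972 0.04905733] 0.09202426296621675
```

View pics/c4.png

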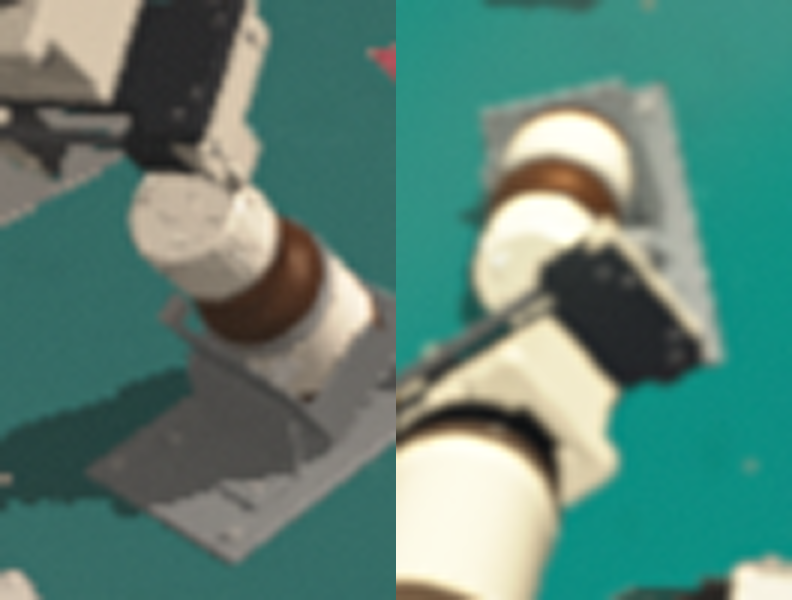

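```bash
python3 - <<'E'
from h import *
p=np.array(manip.current_tool_pos()); r=R.from_quat(manip.current_tcp_rot())
c=cv2.imread("pics/c4.png")
P=p+r.apply([[0,0,0],[0,.046,0],[0,-.046,0],[0,.065,-.066],[0,-.065,-.066],[0,.095,-.066],[0,-.095,-.066],[0,0,-.066]])
for n,x,y,o in(("scene",205,80,0),("top",185,160,396)):
    u=(proj(n,P)-[x,y]+.5)*6+[o,0]; print(u.astype(int).tolist())
E
python3 - <<'E'
from h import *
for n in("scene","top"): cv2.imwrite(f"pics/{n}1.png",viewer.get_image(n)[:,:,::-1])
s=cv2.imread("pics/scene1.png")[0:200,120:320];t=cv2.imread("pics/top1.png")[120:320,120:320]
cv2.imwrite("pics/c5.png",cv2.resize(np.hstack([s,t]),None,fx=2,fy=2,interpolation=cv2.INTER_CUBIC))
E
```

```text
[[145, 160], [62, 153], [231, 167], [-50, 78], [199, 97], [-105, 74], [259, 101], [71, 87]]
[[528, 307], [455, 355], [602, 259], [402, 437], [619, 297], [352, 469], [670, 264], [510, 367]]
```

View pics/c5.png

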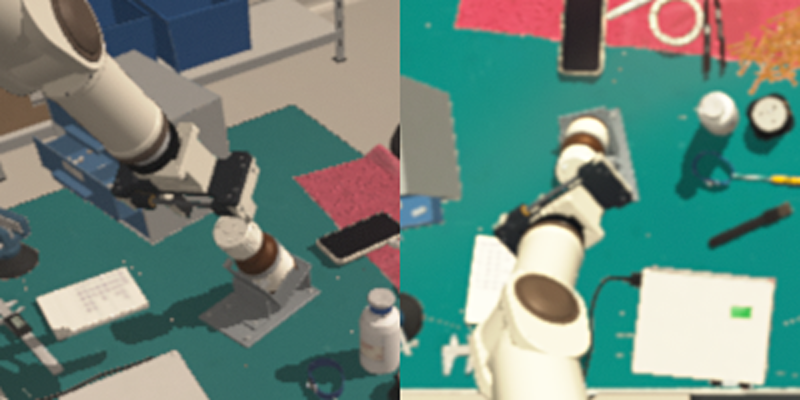

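```bash
cat >> h.py <<'E'
def st(m,phi=20):
    r=R.from_quat(manip.current_tcp_rot()); f=r.inv().apply(manip.current_force()); d=r.inv().apply(np.array(manip.current_tool_pos())-tcp(CAP))*1000
    print(m,"t%.2f"%manip.current_clock(),"F",f.round(1),"pos mm",d.round(1),"gap %.1f"%(1e3*manip.current_finger_gap()),"gf",round(float(np.max(manip.current_gripper_force())),1),"M",r.inv().apply(manip.current_wrist_torque()).round(2),flush=True)
    return f
E
python3 - <<'E'
from h import *
st("pre")
for d in (.04,.02,0):
    manip.servo_line(tcp(CAP+d*AX),vel=.05); f=st(d)
    if np.linalg.norm(f)>8: raise SystemExit
effector.close(8); manip.sleep(.2); st("closed8")
E
```

```text
pre t3.75 F [ 0.   0.6 -0.4] pos mm [ -2.4  -0.1 -71.8] gap 92.0 gf 0.0 M [-0.23  0.53  0.04]
0.04 t4.50 F [-0.2  0.7  0.4] pos mm [  0.2   0.1 -39.8] gap 92.0 gf 0.0 M [-0.24  0.58  0.03]
0.02 t5.05 F [-0.1 -0.7 -0.1] pos mm [  0.4   0.1 -19.6] gap 91.7 gf 0.0 M [-0.29  0.55  0.09]
0 t5.60 F [-0.4  0.   0.3] pos mm [0.4 0.1 0.4] gap 91.8 gf 0.0 M [-0.29  0.6   0.02]
closed8 t6.42 F [ 1.5  4.8 -0.8] pos mm [-0.2  2.7 -0.1] gap 59.6 gf 8.0 M [-1.32  0.73 -0.08]
```

```bash
cat >> h.py <<'E'
def turn(c,a,b,n=5):
    for p in np.linspace(a,b,n+1)[1:]:
        manip.servo_line(tcp(c),tool(p).as_quat(),vel=.15)
E
python3 - <<'E'
from h import *
r=tool(20); C=CAP+r.apply([0,.0027,0]); 
effector.open_jaws(); manip.servo_line(tcp(C)); st("open")
turn(C,20,85,3); st("85")
effector.close(8); manip.sleep(.2); st("closed8")
print(tool(85).inv().apply(np.array(manip.current_tool_pos())-tcp(C))*1000, np.round(manip.current_q(),2))
E
```

```text
open t7.38 F [-0.1  0.4  0.4] pos mm [-0.   3.1  0. ] gap 91.8 gf 0.0 M [-0.26  0.54  0.03]
85 t8.96 F [ 0.1 -0.4 -0.7] pos mm [-2.3  1.2  0. ] gap 91.9 gf 0.0 M [-0.67 -0.02  0.03]
closed8 t9.78 F [-0.8 -0.4  0.5] pos mm [-2.6  0.9 -0. ] gap 59.7 gf 8.0 M [-0.51 -0.14 -0.02]
[-0.12609698 -0.24046134 -0.04143574] [-0.34  0.33 -0.22  2.14  0.91  0.28  1.93]
```

```bash
cat >> h.py <<'E'
C=CAP+tool(20).apply([0,.0027,0])
E
python3 - <<'E'
from h import *
effector.open_jaws(); turn(C,85,20,3)
effector.close(50); manip.sleep(.2); st("grip")
for d in (3,6,8,9.5):
    manip.servo_line(tcp(C-d*.001*AX),vel=.03); f=st(d)
    if f[2]<-35: break
E
```

```text
grip t12.90 F [-0.3  0.8 -0.4] pos mm [-0.   2.8 -0. ] gap 59.1 gf 50.0 M [-0.36  0.58 -0.09]
3 t13.15 F [ 0.2  0.4 -4.4] pos mm [-0.   2.8  3. ] gap 58.9 gf 50.0 M [-0.43  0.8  -0.04]
6 t13.40 F [ 0.4  1.8 -5.7] pos mm [-0.   2.8  6. ] gap 59.1 gf 50.0 M [-0.5   0.79  0.  ]
8 t13.65 F [ 1.1  0.9 -7.6] pos mm [-0.   2.8  7.9] gap 58.8 gf 50.0 M [-0.47  0.83  0.01]
9.5 t13.90 F [ 1. -0. -9.] pos mm [-0.1  2.8  9.3] gap 58.9 gf 50.0 M [-0.46  0.93  0.04]
```

Run:
```python
from h import *
for a in range(20,85,13):
    turn(C-.0094*AX,a,a+13,1); f=st(a+13)
    if np.hypot(*f[:2])>30: break
print(np.round(manip.current_q(),2))
```

```text
33 t14.28 F [ 0.7  1.4 -9.6] pos mm [-1.   2.5  9.1] gap 58.7 gf 50.0 M [-0.62  0.66  0.02]
46 t14.65 F [-0.   1.  -8.3] pos mm [-1.7  2.1  9. ] gap 59.1 gf 50.0 M [-0.74  0.51  0.06]
59 t15.03 F [-0.6  1.4 -8.5] pos mm [-2.3  1.6  9. ] gap 59.1 gf 50.0 M [-0.84  0.35 -0.02]
72 t15.40 F [-0.5  1.3 -9. ] pos mm [-2.7  1.1  9. ] gap 59.1 gf 50.0 M [-0.85  0.09  0.  ]
85 t15.78 F [-0.1  1.5 -9. ] pos mm [-3.   0.5  9. ] gap 59.2 gf 50.0 M [-0.95 -0.1   0.06]
[-0.31  0.35 -0.25  2.13  0.99  0.28  1.86]
```

Run:
```python
from h import *
for d in (-.004,.002,.006,.015):
    manip.servo_line(tcp(C+d*AX),vel=.03); f=st(d)
    if f[2]>25: raise SystemExit
manip.servo_line(tcp(C+.075*AX),vel=.06); st("lifted")
manip.servo_line(tcp(C+.16*AX),vel=.12); st("up")
for n in("scene","top"): cv2.imwrite(f"pics/{n}2.png",viewer.get_image(n)[:,:,::-1])
s=cv2.imread("pics/scene2.png")[0:200,120:320];t=cv2.imread("pics/top2.png")[120:320,120:320]
cv2.imwrite("pics/c6.png",cv2.resize(np.hstack([s,t]),None,fx=2,fy=2,interpolation=cv2.INTER_CUBIC))
for p in (-60,-45,-30,0):
    print(p,[np.round(manip.solve_ik(tcp(DISH+h*Z,Z),tool(p,Z).as_quat()),2) for h in(.02,.2)])
```

```text
-0.004 t16.11 F [-1.1 -0.9 -5.8] pos mm [-3.   0.5  3.7] gap 59.0 gf 50.0 M [-0.77 -0.19 -0.  ]
0.002 t16.46 F [-1.7  0.  -2.6] pos mm [-2.7  0.8 -2.1] gap 59.1 gf 50.0 M [-0.55 -0.29  0.01]
0.006 t16.74 F [0.1 0.4 1.6] pos mm [-1.5  2.  -5.7] gap 59.2 gf 50.0 M [-0.8   0.02  0.05]
0.015 t17.19 F [-0.3  1.3  1. ] pos mm [ -2.3   1.  -15.2] gap 58.8 gf 50.0 M [-0.84 -0.01  0.04]
lifted t18.34 F [-0.3  0.6  1.3] pos mm [ -2.3   1.4 -74.8] gap 59.2 gf 50.0 M [-0.86 -0.07  0.1 ]
up t19.20 F [1.2 0.5 1.3] pos mm [  -2.2    1.7 -159.5] gap 58.7 gf 50.0 M [-0.86  0.04  0.03]
-60 [array([ 0.51,  0.63, -0.23,  1.89,  0.22,  0.64,  0.91]), array([ 0.47,  0.36, -0.16,  1.8 ,  0.07,  0.98,  1.04])]
-45 [array([ 0.53,  0.63, -0.24,  1.89,  0.24,  0.65,  1.16]), array([ 0.42,  0.36, -0.11,  1.8 ,  0.05,  0.98,  1.32])]
-30 [array([ 0.55,  0.63, -0.28,  1.89,  0.27,  0.65,  1.4 ]), array([ 0.38,  0.36, -0.06,  1.8 ,  0.03,  0.98,  1.6 ])]
0 [array([ 0.46,  0.62, -0.16,  1.9 ,  0.16,  0.64,  2.01]), array([ 0.38,  0.36, -0.06,  1.8 ,  0.03,  0.98,  2.12])]
```

View pics/c6.png

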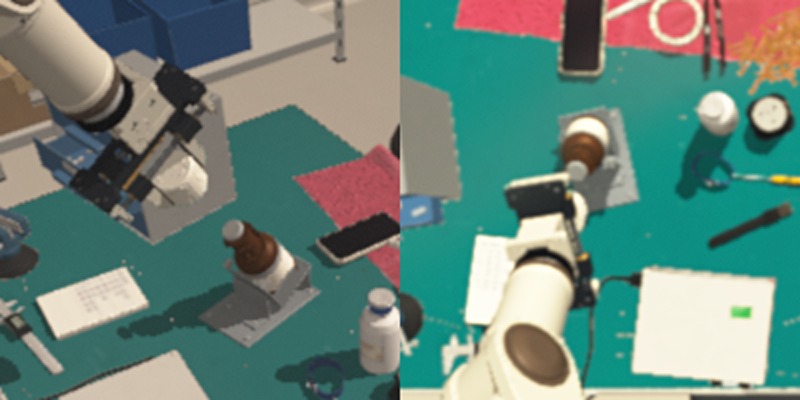

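Run:
```python
from h import *
q=tool(-45,Z).as_quat()
manip.move_pose(tcp(DISH+.24*Z,Z),q); st("above")
manip.servo_line(tcp(DISH+.06*Z,Z),vel=.12); manip.sleep(.2)
b=manip.current_force()[2]
manip.servo_line(tcp(DISH+.030*Z,Z),vel=.04); 
print(manip.current_clock(),b,manip.current_force(),np.array(manip.current_tool_pos())-tcp(DISH,Z))
for n in("scene","top"): cv2.imwrite(f"pics/{n}3.png",viewer.get_image(n)[:,:,::-1])
s=cv2.imread("pics/scene3.png")[180:320,255:395];t=cv2.imread("pics/top3.png")[150:290,280:420]
cv2.imwrite("pics/c7.png",cv2.resize(np.hstack([s,t]),None,fx=2.8,fy=2.8,interpolation=cv2.INTER_CUBIC))
```

```text
above t20.93 F [0.2 0.1 1.9] pos mm [-190.1 -421.2  -89.4] gap 59.0 gf 50.0 M [-0.03 -0.01 -0.01]
23.6833 -1.0364195412435078 [ 1.91071404 -0.14525022 -1.47181441] [ 1.25765556e-04 -6.07572947e-05  3.00725530e-02]
```

View pics/c7.png

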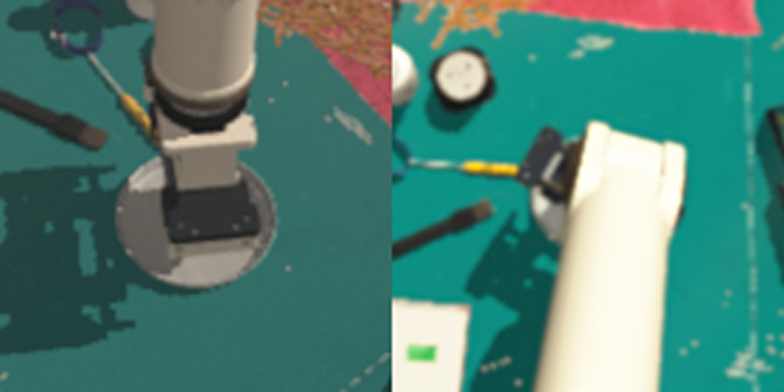

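Gripper centred over the dish (scene ≈(330,257)), cap hidden behind the fingers, rim clear. Lower to contact.

Run:
```python
from h import *
b=-1.2
for k in range(26,13,-1):
    manip.servo_line(tcp(DISH+k*.001*Z,Z),vel=.02); f=np.mean([manip.current_force()[2] for _ in range(3)])
    print(k,round(f-b,1),end="; ",flush=True)
    if f-b>4: break
print(manip.current_clock(),np.array(manip.current_tool_pos())-tcp(DISH,Z),manip.current_force())
```

```text
26 0.0; 25 -0.2; 24 -0.4; 23 -0.8; 22 0.3; 21 -0.2; 20 -0.3; 19 0.3; 18 0.6; 17 5.8; 26.3833 [ 8.42137751e-05 -5.97795666e-05  1.76954747e-02] [-1.69196394 -0.17634474  4.63465142]
```

Run:
```python
from h import *
effector.close(4); manip.sleep(.3); print(manip.current_force())
effector.open_jaws(); manip.servo_line(tcp(DISH+.10*Z,Z),vel=.08)
manip.move_pose(tcp(np.array([.45,0.02,.33]),Z),tool(-45,Z).as_quat())
print(manip.current_clock())
for n in("scene","top"): cv2.imwrite(f"pics/{n}4.png",viewer.get_image(n)[:,:,::-1])
s=cv2.imread("pics/scene4.png")[190:330,255:395];t=cv2.imread("pics/top4.png")[150:290,280:420]
cv2.imwrite("pics/c8.png",cv2.resize(np.hstack([s,t]),None,fx=2.8,fy=2.8,interpolation=cv2.INTER_CUBIC))
```

```text
[-2.05014762  0.68356814  5.24202643]
30.0667
```

View pics/c8.png

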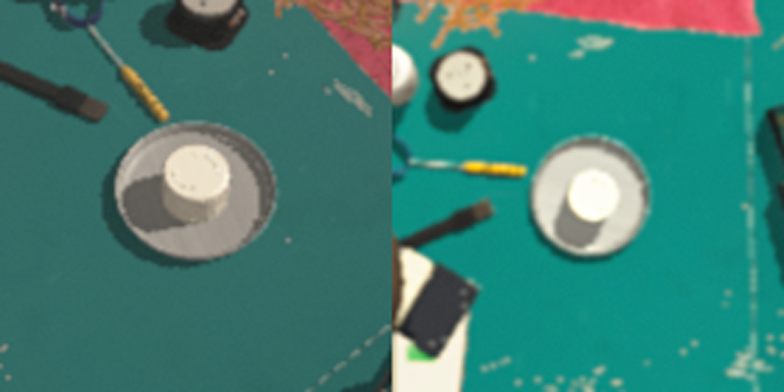

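The cap stands flat, open side down, near the middle of the dish (scene ≈(325,255), top ≈(351,220)). The screwdriver, brush and speaker in the crop haven't moved and the robot is clear.

```bash
python3 -c "
from bench import manip
print(manip.hand_in())"
```

```text
the job is handed in; nothing more can be done
None
```

The flux bottle is open and its cap stands flat, open side down, near the middle of the steel dish; I saw nothing else disturbed, and the job was handed in at about 30 s of the 51 s allowed.

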